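# Bolt the sample lock box

### The job

Lock the white sample box: slide the barrel bolt on its top across into the brass staple on the blue lid, then swing the red-knobbed handle down until it lies fully home in the notch of the brass gate, and let go. The notch is hard to place exactly, so feel for it: keep the handle only lightly on the gate and never force it. Leave the bottle, the tip box and the tube rack alone.

Things in the scene. Friction and masses are not known exactly. Their poses are not given: they have to be found in the camera images.
- lock_box: White steel sample box fixed to the bench, 190 x 290 x 80 mm (its x, y, z); origin at the centre of its underside; its -x side faces the robot. On its top a 14 mm steel bolt lies along the box's y, axis at box x = +20 mm, 114 mm above the bench, in two saddle blocks (30 mm in x, 14 mm in y, at box y = -85 and +52 mm, tops at 125 mm). It slides to +y.
- staple (a point): Centre of the brass staple on the box's blue lid that takes the bolt's end: 31 mm wide in x, 16 mm in y, top 129 mm above the bench; on the bolt's axis at box y = +86 mm.
- gate_middle (a point): Fixed point of the box on the top edge of the brass gate (box x = -14, y = -6, z = 134 mm), an upright plate 8 mm thick in x, along y on the robot side of the bolt. One notch is cut in its top edge, 11.5 mm wide in y, 24 mm deep, solid edge on both sides. The gate is clamped: the notch's centre lies up to 19 mm to either side (y) of this point, different each time; no reading tells where.
- lever_arm: The bolt's handle: a steel stem of 8 mm diameter standing square on the bolt, with a red ball knob of 18 mm diameter at its end. Origin on the bolt's axis, its z axis along the stem towards the knob, its y axis along the bolt; the knob's centre is 75 mm along z. It turns about the bolt's axis and slides with the bolt.
- knob (a point): Centre of the red ball knob (18 mm diameter). It can be pinched from above with the fingers closing along the bolt (box y); the ball then turns between the fingers as the handle swings.
- bolt (a joint): Slide of the bolt in m, 0 to 0.072, growing towards box +y (the staple); the handle's stem is at box y = -0.050 + this value. Starts between 0 and 0.008. Stays where it is left; friction about 2 N, drag 8 N s/m. Anywhere past 0.020 it is in the staple. The stem is opposite the notch at a value somewhere between 0.025 and 0.063.
- handle (a joint): Angle of the handle in rad: 0 straight up, growing as it swings down to box -x; about 1.57 is level on the notch floor (fully home). Starts at 0 to 0.35. Off the notch the stem meets the gate's top edge at about 0.9, 36 mm from the bolt's axis, and goes no farther; over about 16 N on the knob there overloads the gate. Friction at the knob under 1 N; stays where it is left.
- bottle: Bystander: glass bottle, 66 mm diameter, about 150 mm tall, orange cap; origin at the centre of its base, z up.
- tip_box: Bystander: orange pipette-tip box with a white cover, 89 x 124 x 71 mm; origin at the centre of its underside.
- tube_rack: Bystander: blue tube rack, 75 x 160 mm, 47 mm tall with tubes; origin at the centre of its underside.

How it is judged:
By the outcome, as a careful person would: the job done as asked, in the order asked, and still so for the second after the job is handed in, with the robot touching nothing.
It also fails if it takes over 64 s, if anything falls off the work surface, if the arm or the gripper's body presses on something with over 40 N, if the wrist force passes 120 N, or if a joint passes its speed limit or range.

### The arm

A 7-joint arm with a two-finger parallel gripper is mounted at the origin on the work surface. World frame = base frame: x ahead of the robot, y to its left, z up, the work surface at z = 0. Lengths are in m, angles in rad, forces in N, time in s.
With the tool pointing down it reaches from about 0.35 to 0.9 m from the base axis. Payload 7.2 kg.
Tool frame: the origin (TCP) lies on the mounting face of the last link; the fingertips stand 173 mm ahead of it and the grasp point (between the pads) lies 155 mm ahead of it; z points along the fingers, y is the direction in which the jaws open and shut (so a half turn about z gives the same grasp; the last joint's range is limited). The gripper opens to 85 mm and grips with 20 to 120 N. Pads are 22 mm wide; open, the fingers measure 114 mm over their backs; the gripper's body (76 mm by 85 mm) begins 54 mm behind the grasp point. The pads swing forward as they close: fully open they stand 13 mm farther back than shut.
Start: joints at [-1.177, 0.411, -0.013, 1.596, 0.006, 1.134, -0.082], TCP at [0.278, 0.56, 0.405] pointing down, gripper open.
Joint ranges: [-2.95, 2.95], [-0.29, 1.99], [-1.47, 1.44], [0.14, 2.54], [-1.03, 4.17], [0.13, 1.85], [-2.86, 2.86]. Speed limits (rad/s): [2.39, 2.39, 3.01, 3.01, 3.14, 3.14, 3.14].

### API

Orientations are given as a unit quaternion [x, y, z, w].
In Python, from rig import arm gives the robot as it stands.
- The arm moves only by the shell command python3 -m creep 'ROWS' [OPENING]. ROWS is JSON, a list of rows, each a list of 6 numbers: the shift along the tool's x, y, z in mm, then the turn, a rotation vector about the tool's x, y, z in rad. In form: [[x, y, z, rx, ry, rz], ...]. A call has 1 to 20 rows; each row is the pose to reach, as a shift and turn from the pose commanded when the call began, along the tool's axes at that moment; what a row does not reach only later rows make up. A row lasts 1/12 s, in which the tool goes at most 41.7 mm and 7.16 degrees, less where a joint would pass 70% of its speed; a pose out of reach is approached as far as the arm can. A call with a gripper value outside its range is refused whole. OPENING is the finger opening in mm, from 0 to 85.4, set as the call begins (- or left out, the last holds). The fingers move at their own pace and stop on an object; the grip force is fixed at half the most. Time passes only in rows, so rows that repeat a pose let the fingers close. It gives the time, the measured TCP pose, the force and the opening at its end, in the units of the state.
- arm.get_obs(): the state, without advancing time (a new reading comes with each control period).
- arm.snapshot(name): name is "side" or "top" or "wrist"; returns a dict with "color" (400x640x3 uint8, red, green, blue), "fx", "fy", "cx", "cy" (pixels), "R" (3x3) and "t" (3): a world point X has camera coordinates R X + t. Camera axes: x right, y down, z forward; pixel columns grow to the right and rows downward; lengths in m; the calibration is good to about 2 mm. The wrist camera is an equidistant fisheye: a pixel r from the principal point sees the ray r / f radians off the axis. A picture is of the moment at which its call begins. There is no depth.
- arm.job_done(): hands the job in, once; it reports no verdict.
The state is a dict: "time": time; "q": joint angles; "joint_vel": joint speeds; "joint_torque": joint torques, N m; "eef_pos": TCP position; "tool_rot": TCP orientation; "contact_force": force on the tool from outside, world axes, zero at the start; "torque": the same for the moment, N m; "grip_width": finger opening in m.
Only numpy, scipy, OpenCV 4.12 (cv2) and the standard library are available. Lean on these libraries where they do the work, as an engineer would, in place of code of your own. Each camera call takes 0.05 s, during which the arm holds its last target. There are 200 camera calls.

## Working session

There is one attempt and no reset: what is moved stays moved. The work goes in short steps, Python scripts to look and compute and a shell command to move; the robot and the scene stay as the last step left them, time stands still between calls to the robot, and variables do not carry over. Pictures are saved under pics/ and viewed, about 8 in all and at most 12, crops included, and the job is handed in when it is done.

```bash
mkdir -p pics; ls
python3 - <<'E'
from rig import arm
import cv2,json,numpy as np
o=arm.get_obs()
for k,v in o.items(): print(k,np.round(v,4))
for n in("side","top"):
    s=arm.snapshot(n); cv2.imwrite(f"pics/{n}0.png",s["color"][:,:,::-1])
    print(n,s["fx"],s["fy"],s["cx"],s["cy"],np.round(s["R"],4).tolist(),np.round(s["t"],4))
    np.savez(f"pics/{n}0.npz",**s)
E
```

```text
pics
time 0.0
q [-1.1772  0.4119 -0.0128  1.5971  0.0056  1.1343 -0.0822]
joint_vel [ 0.0012  0.0006 -0.0003  0.0012  0.0013 -0.0027 -0.0008]
joint_torque [ 2.00000e-04 -6.00615e+01  6.83400e-01 -2.99401e+01  1.41000e-02
  1.06000e-02  0.00000e+00]
eef_pos [0.2784 0.5593 0.4038]
tool_rot [ 2.288e-01  9.735e-01 -8.000e-04 -1.000e-04]
contact_force [-0.4928  0.4735 -0.0366]
torque [-0.0106  0.0121  0.0113]
grip_width 0.0852
side 405.6459290331019 405.6459290331019 321.0108693872143 198.17808797652452 [[-0.9846, -0.1747, -0.0011], [-0.1216, 0.6894, -0.7141], [0.1255, -0.703, -0.7001]] [0.6133 0.1607 0.8676]
top 467.0672923236769 467.0672923236769 321.5550072621501 199.89635993026022 [[-0.0015, -0.9997, -0.0261], [-0.9812, 0.0065, -0.1931], [0.1932, 0.0253, -0.9808]] [0.036  0.639  1.1337]
```

View pics/top0.png

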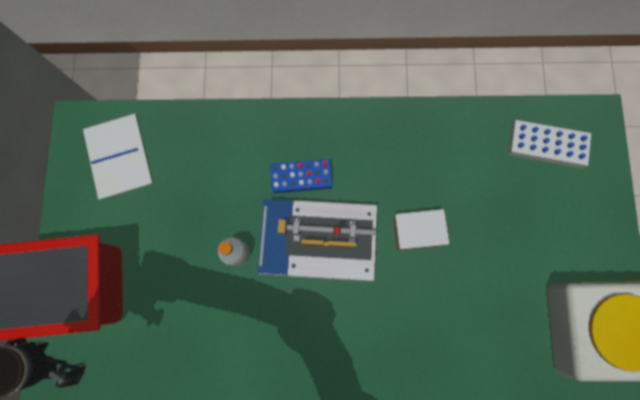

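View pics/side0.png

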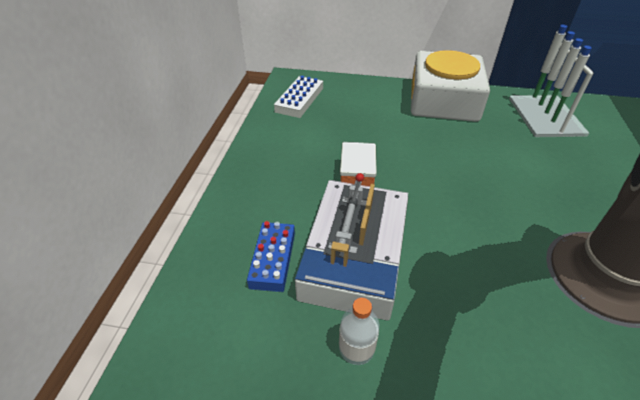

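Top view: the box spans about (258–378, 200–280), with the knob near (337,230), the staple (282,227) and the gate along row ~243. Side view: knob (360,178), staple (340,248). Next I'll measure these.

```bash
cat > h.py <<'E'
import numpy as np,cv2
def ray(s,u,v):
    d=np.array([(u-s["cx"])/s["fx"],(v-s["cy"])/s["fy"],1.]); R=s["R"]
    return -R.T@s["t"], R.T@d
def plane(s,u,v,z):
    c,d=ray(s,u,v); return c+d*(z-c[2])/d[2]
def proj(s,X):
    p=s["R"]@np.asarray(X)+s["t"]; return s["fx"]*p[0]/p[2]+s["cx"], s["fy"]*p[1]/p[2]+s["cy"]
def tri(a,b):
    A=np.zeros((3,3));B=np.zeros(3)
    for c,d in(a,b):
        d=d/np.linalg.norm(d);P=np.eye(3)-np.outer(d,d);A+=P;B+=P@c
    X=np.linalg.solve(A,B); c,d=a;d=d/np.linalg.norm(d);r=X-c
    return X,np.linalg.norm(r-d*(r@d))
def blob(s,lo,hi,box):
    h=cv2.cvtColor(s["color"],cv2.COLOR_RGB2HSV);m=cv2.inRange(h,lo,hi)
    k=np.zeros_like(m);x0,y0,x1,y1=box;k[y0:y1,x0:x1]=m[y0:y1,x0:x1]
    n,_,st,ce=cv2.connectedComponentsWithStats(k);i=1+np.argmax(st[1:,4]);return ce[i],st[i]
E
python3 - <<'E'
from h import *
T=dict(np.load("pics/top0.npz"));S=dict(np.load("pics/side0.npz"))
kt=blob(T,(0,120,60),(6,255,255),(320,215,350,245));ks=blob(S,(0,120,60),(6,255,255),(345,165,368,190))
print(kt,ks); print("knob",tri(ray(T,*kt[0]),ray(S,*ks[0])))
h=cv2.cvtColor(T["color"],cv2.COLOR_RGB2HSV)
m=255-cv2.inRange(h,(55,60,0),(95,255,255)); k=np.zeros_like(m);k[196:290,254:386]=m[196:290,254:386]
k=cv2.morphologyEx(k,cv2.MORPH_OPEN,np.ones((3,3)))
c=max(cv2.findContours(k,0,1)[0],key=cv2.contourArea);r=cv2.minAreaRect(c);b=cv2.boxPoints(r);print(r)
W=np.array([plane(T,*p,.08) for p in b]);print(W.round(4));print(W.mean(0))
a=T["color"][190:290,250:390,::-1];cv2.imwrite("pics/tc.png",cv2.resize(a,None,fx=5.6,fy=5.6,interpolation=cv2.INTER_CUBIC))
E
```

```text
(array([336.55 , 229.825]), array([334, 226,   6,   8,  40], dtype=int32)) (array([359.42592593, 176.92592593]), array([355, 173,   9,   8,  54], dtype=int32))
knob (array([ 0.54553671, -0.00357871,  0.18788326]), np.float64(0.0001854015920519422))
((317.5533752441406, 239.52108764648438), (117.71592712402344, 78.53779602050781), 3.1221303939819336)
[[ 0.4475  0.1927  0.08  ]
 [ 0.6439  0.1868  0.08  ]
 [ 0.6255 -0.11    0.08  ]
 [ 0.4315 -0.0948  0.08  ]]
[0.53710902 0.04366031 0.08      ]
```

View pics/tc.png

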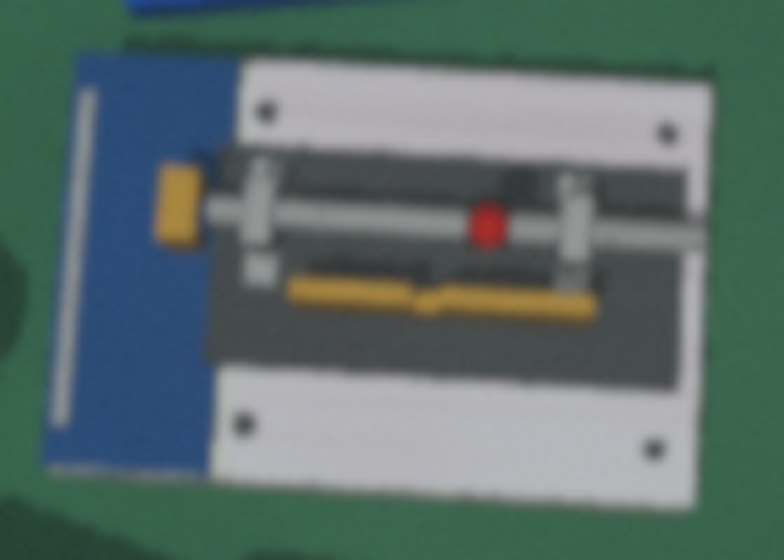

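The enlarged crop shows a V-like break in the gate at crop (427,300), which is pixel ~(326.3,243.6). The staple is at ~(281.8,226.4). I'll treat the break as a notch prior and still feel for it.

Run:
```python
from h import *
T=dict(np.load("pics/top0.npz"));S=dict(np.load("pics/side0.npz"))
f=lambda u,v,z:plane(T,250+(u+.5)/5.6-.5,190+(v+.5)/5.6-.5,z)
P=dict(staple=f(178,204,.129),sadL=f(262,202,.125),sadR=f(574,228,.125),g0=f(290,288,.134),g1=f(597,304,.134),notch=f(427,300,.134),notchlow=f(427,300,.11),boltR=f(700,236,.121),knobz=f(488,227,.188))
for k,v in P.items(): print(k,v.round(4))
for a,b in(("sadR","sadL"),("sadR","staple"),("g1","g0"),("boltR","staple")):
    d=P[b]-P[a];print(a,b,np.degrees(np.arctan2(-d[0],d[1])),np.hypot(*d[:2]))
# refine staple with side
for n,s,bx in(("t",T,(272,215,290,240)),("s",S,(325,235,355,268))): print(blob(s,(10,100,80),(28,255,255),bx))
yaw=np.radians(-3.2);Y=np.array([-np.sin(yaw),np.cos(yaw)]);X=np.array([np.cos(yaw),np.sin(yaw)])
O=P["staple"][:2]-20e-3*X-86e-3*Y
print("O from staple",O)
O=P["sadL"][:2]-20e-3*X-52e-3*Y;print("O from sadL",O)
O=P["sadR"][:2]-20e-3*X+85e-3*Y;print("O from sadR",O)
O=np.array([.5371,.0437])
for k,v in P.items(): 
    r=v[:2]-O;print(k,(r@X).round(4),(r@Y).round(4))
r=np.array([.5455,-.0036])-O;print("knob",r@X,r@Y)
```

```text
staple [0.5629 0.1281 0.129 ]
sadL [0.5641 0.0924 0.125 ]
sadR [ 0.5523 -0.0411  0.125 ]
g0 [0.5262 0.0795 0.134 ]
g1 [ 0.5188 -0.05    0.134 ]
notch [0.5208 0.0216 0.134 ]
notchlow [0.5233 0.022  0.11  ]
boltR [ 0.5491 -0.095   0.121 ]
knobz [ 0.5447 -0.004   0.188 ]
sadR sadL -5.084733544097549 0.13406930957637045
sadR staple -3.59900896158911 0.1695513042959429
g1 g0 -3.2292060085547076 0.12969488115274078
boltR staple -3.5467001657173856 0.22357092256817854
(array([281.69318182, 226.29545455]), array([278, 220,   8,  14,  88], dtype=int32))
(array([339.3196347 , 250.72146119]), array([331, 242,  18,  24, 219], dtype=int32))
O from staple [0.53813255 0.04337044]
O from sadL [0.54126961 0.04164221]
O from sadR [0.53703474 0.04488689]
staple 0.021 0.0857
sadL 0.0243 0.0502
sadR 0.0199 -0.0838
g0 -0.0129 0.0352
g1 -0.013 -0.0945
notch -0.015 -0.023
notchlow -0.0126 -0.0224
boltR 0.0197 -0.1378
knobz 0.0102 -0.0472
knob 0.011027259605305251 -0.04675734750386513
```

Box origin is about (0.538, 0.0436) with yaw ≈ -3.3°. The knob is at (0.5455, -0.0036, 0.188), so bolt ≈ 3 mm and handle ≈ 0.13 rad. The notch prior is box y ≈ -0.0225, meaning bolt ≈ 27.5 mm. Moving above the knob with a wrist turn of -0.404 rad.

```bash
python3 -m creep '[[-35,-27,0,0,0,-0.03],[-70,-55,0,0,0,-0.06],[-105,-82,0,0,0,-0.09],[-140,-110,0,0,0,-0.12],[-175,-137,0,0,0,-0.15],[-210,-165,0,0,0,-0.18],[-245,-192,0,0,0,-0.21],[-280,-220,0,0,0,-0.24],[-315,-247,0,0,0,-0.27],[-350,-275,0,0,0,-0.3],[-385,-302,0,0,0,-0.33],[-420,-330,0,0,0,-0.36],[-455,-357,0,0,0,-0.39],[-480,-377,0,0,0,-0.404],[-490,-385,0,0,0,-0.404],[-490,-385,0,0,0,-0.404],[-490,-385,0,0,0,-0.404],[-490,-385,0,0,0,-0.404]]' 50
cat > st.py <<'E'
from rig import arm
from h import *
from scipy.spatial.transform import Rotation as Ro
YAW=np.radians(-3.3);O=np.array([.538,.0436]);X=np.array([np.cos(YAW),np.sin(YAW)]);Y=np.array([-np.sin(YAW),np.cos(YAW)])
def show():
    o=arm.get_obs();M=Ro.from_quat(o["tool_rot"]).as_matrix();g=o["eef_pos"]+.155*M[:,2];r=g[:2]-O
    print("t",o["time"],"grasp",g.round(4),"box x,y",(r@X).round(4),(r@Y).round(4),"F",np.round(o["contact_force"],1),"w",round(o["grip_width"],4)); return o,M,g
if __name__=="__main__":
    o,M,g=show(); print("tool axes\n",M.round(3)); print("to knob in tool mm",(1000*M.T@(np.array([.5455,-.0036,.188])-g)).round(1), "yaw err",np.degrees(np.arctan2(M[1,1],M[0,1]))-86.7)
E
python3 st.py
```

```text
time: 1.6
eef_pos: [0.5454, -0.0031, 0.4042]
tool_rot: [0.029, 1.0, 0.0, -0.001]
contact_force: [0.1, 0.0, -0.8]
grip_width: 0.0501
t 1.6 grasp [ 0.5452 -0.003   0.2492] box x,y 0.0099 -0.0461 F [ 0.1  0.  -0.8] w 0.0501
tool axes
 [[-0.998  0.058 -0.001]
 [ 0.058  0.998  0.   ]
 [ 0.001  0.    -1.   ]]
to knob in tool mm [-0.4 -0.6 61.2] yaw err -0.03413968911084453
```

```bash
python3 -m creep '[[0,-0.6,20,0,0,0],[0,-0.6,40,0,0,0],[0,-0.6,55,0,0,0],[0,-0.6,61,0,0,0],[0,-0.6,61,0,0,0]]' 50 >/dev/null; python3 -m creep '[[0,0,0,0,0,0],[0,0,0,0,0,0],[0,0,0,0,0,0],[0,0,0,0,0,0],[0,0,0,0,0,0],[0,0,0,0,0,0]]' 8 ; python3 st.py
python3 - <<'E'
from rig import arm
import cv2
s=arm.snapshot("side");t=arm.snapshot("top")
a=cv2.resize(s["color"][110:290,270:430,::-1],None,fx=2.5,fy=2.5);b=cv2.resize(t["color"][190:290,250:390,::-1],None,fx=2.8,fy=2.8)
import numpy as np
c=np.zeros((450,792,3),'uint8');c[:,:400]=a;c[:280,400:792]=b;cv2.imwrite("pics/g1.png",c)
E
```

```text
time: 2.52
eef_pos: [0.5459, -0.004, 0.345]
tool_rot: [0.029, 1.0, 0.0, 0.001]
contact_force: [-1.8, 0.1, 5.8]
grip_width: 0.0143
t 2.5167 grasp [ 0.5463 -0.004   0.19  ] box x,y 0.011 -0.047 F [-1.8  0.1  5.8] w 0.0143
tool axes
 [[-0.998  0.058  0.002]
 [ 0.058  0.998  0.001]
 [-0.002  0.001 -1.   ]]
to knob in tool mm [0.8 0.3 2. ] yaw err -0.012915588342892192
```

View pics/g1.png

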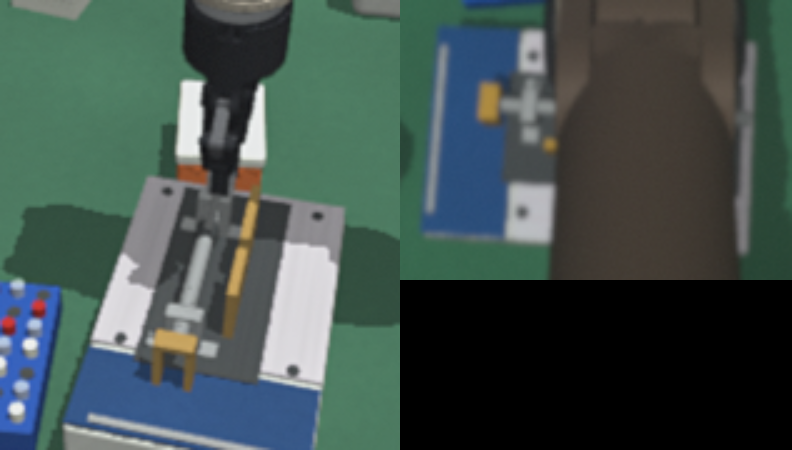

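The fingers are at the knob; the top view is blocked by the arm. A width of 14.3 mm is less than the ball's 18 mm, so I'll let it settle and check.

```bash
python3 -m creep '[[0,0,0,0,0,0],[0,0,0,0,0,0],[0,0,0,0,0,0],[0,0,0,0,0,0]]'
python3 - <<'E'
from rig import arm
import cv2
s=arm.snapshot("wrist");cv2.imwrite("pics/w1.png",s["color"][:,:,::-1])
E
```

```text
time: 2.95
eef_pos: [0.5459, -0.004, 0.345]
tool_rot: [0.029, 1.0, 0.0, 0.001]
contact_force: [-1.3, 0.9, 7.3]
grip_width: 0.0143
```

View pics/w1.png

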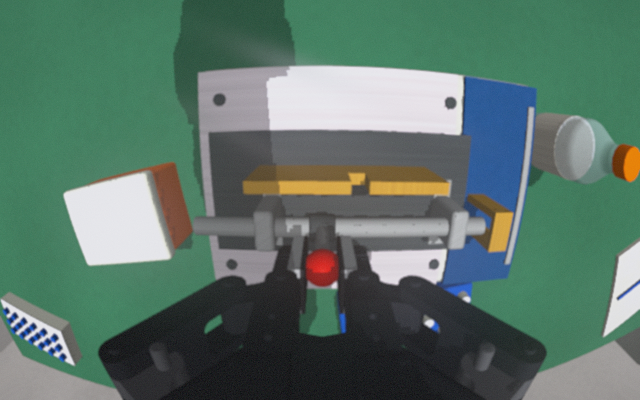

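The ball sits between the pads, and the notch shows clearly in the gate at columns ~350–368, rows ~172–192. The ~7 N upward force is probably axial preload from the pads swinging forward as they closed. I'll cast rays from this view for a better notch prior.

Run:
```python
from st import *
s=arm.snapshot("wrist")
def fr(u,v,z):
    x,y=(u-s["cx"])/s["fx"],(v-s["cy"])/s["fy"];r=np.hypot(x,y);d=np.array([x/r*np.sin(r),y/r*np.sin(r),np.cos(r)])
    d=s["R"].T@d;c=-s["R"].T@s["t"];p=c+d*(z-c[2])/d[2];q=p[:2]-O;return (q@X).round(4),(q@Y).round(4)
for n,u,v,z in(("gateR-end",243,180,.134),("gateL-end",448,180,.134),("notch robot side lo",348,166,.134),("notch robot hi",365,168,.134),("notch bolt side lo",351,180,.134),("notch bolt hi",369,180,.134),("sad-",266,203,.125),("sad+",455,203,.125),("staple",489,200,.129)): print(n,fr(u,v,z))
a=s["color"][140:300,230:520,::-1];cv2.imwrite("pics/w2.png",cv2.resize(a,None,fx=2.75,fy=2.75,interpolation=cv2.INTER_CUBIC))
```

```text
gateR-end (np.float64(-0.0175), np.float64(-0.0951))
gateL-end (np.float64(-0.0178), np.float64(0.033))
notch robot side lo (np.float64(-0.0258), np.float64(-0.0314))
notch robot hi (np.float64(-0.0247), np.float64(-0.0212))
notch bolt side lo (np.float64(-0.0173), np.float64(-0.0294))
notch bolt hi (np.float64(-0.0173), np.float64(-0.0185))
sad- (np.float64(0.0001), np.float64(-0.0831))
sad+ (np.float64(0.0004), np.float64(0.0442))
staple (np.float64(-0.0029), np.float64(0.0693))
```

View pics/w2.png

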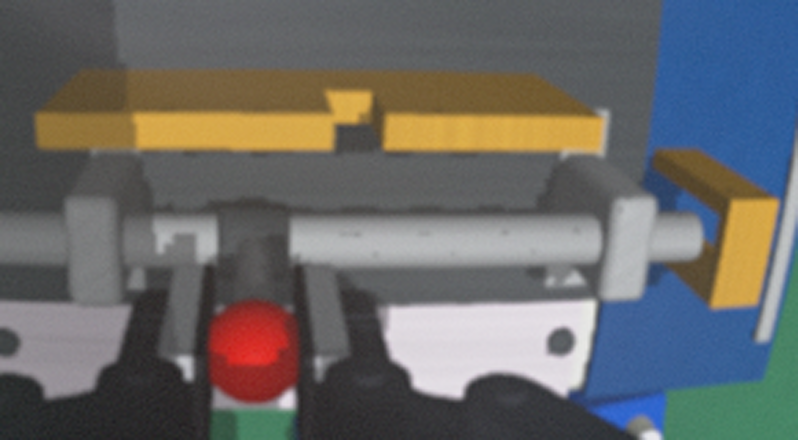

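The bright strip (crop rows 112–150) is the gate's top edge, with the notch at crop columns 334–383, so its centre is at box y ≈ -0.0235. The slide needed is ≈ 23.7 mm from here. Sliding now, with a slight lift to take off the preload.

```bash
python3 -m creep '[[0,3,-1,0,0,0],[0,6,-2,0,0,0],[0,10,-2,0,0,0],[0,14,-2,0,0,0],[0,18,-2,0,0,0],[0,21,-2,0,0,0],[0,24,-2,0,0,0],[0,24,-2,0,0,0],[0,24,-2,0,0,0]]'; python3 st.py|head -1
```

```text
time: 3.8
eef_pos: [0.5468, 0.0207, 0.3453]
tool_rot: [0.028, 1.0, 0.0, -0.0]
contact_force: [2.2, 1.6, -13.4]
grip_width: 0.0147
t 3.8 grasp [0.5467 0.0209 0.1903] box x,y 0.01 -0.0222 F [  2.2   1.6 -13.4] w 0.0147
```

```bash
python3 -m creep '[[0,0,1.3,0,0,0],[4,0,1.7,0,0,0],[8,0,2.6,0,0,0],[12.4,0,4.0,0,0,0],[17,0,5.6,0,0,0],[21.5,0,7.5,0,0,0],[26.2,0,9.8,0,0,0],[26.2,0,9.8,0,0,0],[26.2,0,9.8,0,0,0]]'; python3 st.py|head -1
```

```text
time: 4.55
eef_pos: [0.5201, 0.0215, 0.3371]
tool_rot: [0.029, 1.0, 0.001, 0.0]
contact_force: [-2.5, 1.8, 8.2]
grip_width: 0.0142
t 4.55 grasp [0.5201 0.0217 0.1821] box x,y -0.0166 -0.0229 F [-2.5  1.8  8.2] w 0.0142
```

```bash
python3 -m creep '[[0,0,-0.8,0,0,0],[4.4,0,1.6,0,0,0],[8.6,0,4.2,0,0,0],[11.7,0,6.4,0,0,0],[14.6,0,8.7,0,0,0],[17.4,0,11.2,0,0,0],[20.1,0,13.9,0,0,0],[20.1,0,13.9,0,0,0],[20.1,0,13.9,0,0,0]]'; python3 st.py|head -1
```

```text
time: 5.3
eef_pos: [0.5006, 0.0225, 0.3217]
tool_rot: [0.029, 1.0, -0.0, -0.0]
contact_force: [1.3, -0.9, 0.3]
grip_width: 0.008
t 5.3 grasp [0.5005 0.0224 0.1667] box x,y -0.0362 -0.0233 F [ 1.3 -0.9  0.3] w 0.008
```

The width fell to 8 mm, so the ball slipped out: the pinch was off-centre, as the 14 mm width had hinted. Finding the knob again.

```bash
python3 -m creep '[[0,0,0,0,0,0],[0,0,-15,0,0,0],[0,0,-45,0,0,0],[0,0,-70,0,0,0],[0,0,-70,0,0,0]]' 40 >/dev/null
python3 - <<'E'
from st import *
show()
s=arm.snapshot("wrist");S=arm.snapshot("side")
a=s["color"][100:350,120:520,::-1];b=S["color"][110:290,280:420,::-1]
c=np.zeros((500,800,3),'uint8');x=cv2.resize(a,None,fx=1.2,fy=1.2);c[:x.shape[0],:x.shape[1]]=x
y=cv2.resize(b,(310,398));c[:398,485:795]=y;cv2.imwrite("pics/w3.png",c)
np.savez("pics/S2.npz",**S);np.savez("pics/W2.npz",**s)
E
```

```text
t 5.7167 grasp [0.5034 0.0226 0.2417] box x,y -0.0333 -0.023 F [ 0.6 -0.1 -0.1] w 0.0404
```

View pics/w3.png

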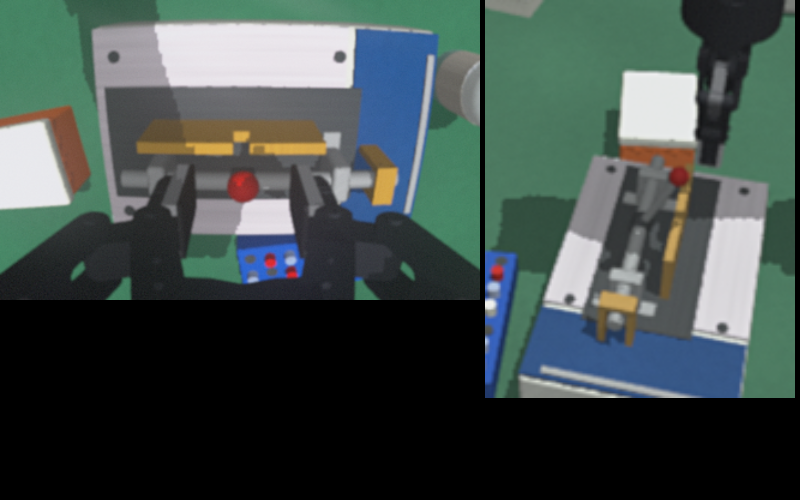

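The bolt now passes into the staple and the handle leans about 0.5 rad, with the knob at side pixel ~(367,190) and wrist pixel ~(322,256). Triangulating it.

```bash
cat >> h.py <<'E'
def fray(s,u,v):
    x,y=(u-s["cx"])/s["fx"],(v-s["cy"])/s["fy"];r=np.hypot(x,y);d=np.array([x/r*np.sin(r),y/r*np.sin(r),np.cos(r)])
    return -s["R"].T@s["t"],s["R"].T@d
E
python3 - <<'E'
from st import *
S=dict(np.load("pics/S2.npz"));W=dict(np.load("pics/W2.npz"))
b=[blob(S,(0,120,40),(6,255,255),(358,180,376,200)),blob(W,(0,120,40),(6,255,255),(300,235,345,278))];print(b)
k,e=tri(ray(S,*b[0][0]),fray(W,*b[1][0]));r=k[:2]-O
print(k,e,"box",r@X,r@Y,"theta by z",np.arccos((k[2]-.114)/.075),"by x",np.arcsin((.0205-r@X)/.075))
print("y at W for ref: notch",)
for u,v in((351.5,187),(369.3,187)): pass
o,M,g=show();print("tool mm to knob",(1000*M.T@(k-g)).round(1))
E
```

```text
[(array([367.30909091, 189.49090909]), array([363, 186,   9,   8,  55], dtype=int32)), (array([321.94605809, 254.78630705]), array([310, 243,  25,  25, 482], dtype=int32))]
[0.52746822 0.02160283 0.18042562] 0.000569747692396402 box -0.009248069931538927 -0.02256694461858932 theta by z 0.4828508272186841 by x 0.4078547212315674
y at W for ref: notch
t 5.8167 grasp [0.5015 0.0227 0.2379] box x,y -0.0353 -0.023 F [-0.2 -0.8 -0.2] w 0.0398
tool mm to knob [-25.9   0.4  57.6]
```

```bash
python3 -m creep '[[-15,0.4,15,0,0,0],[-26.5,0.4,32,0,0,0],[-26.5,0.4,48,0,0,0],[-26.5,0.4,59,0,0,0],[-26.5,0.4,59,0,0,0],[-26.5,0.4,59,0,0,0],[-26.5,0.4,59,0,0,0]]' 40;  python3 st.py|head -1; python3 -m creep '[[0,0,0,0,0,0],[0,0,0,0,0,0],[0,0,0,0,0,0],[0,0,0,0,0,0],[0,0,0,0,0,0]]' 8; python3 st.py|head -1;python3 - <<'E'
from st import *
s=arm.snapshot("side");np.savez("pics/S3.npz",**s);w=arm.snapshot("wrist")
a=cv2.resize(s["color"][150:230,330:410,::-1],(400,400),interpolation=cv2.INTER_CUBIC)
b=cv2.resize(w["color"][150:350,220:420,::-1],(400,400),interpolation=cv2.INTER_CUBIC)
cv2.imwrite("pics/g3.png",np.hstack([a,b]))
print(blob(s,(0,120,40),(6,255,255),(355,175,380,205)))
E
```

```text
time: 6.4
eef_pos: [0.5272, 0.0214, 0.3334]
tool_rot: [0.029, 1.0, 0.0, 0.0]
contact_force: [-0.2, 0.8, -0.2]
grip_width: 0.0402
t 6.4 grasp [0.5273 0.0214 0.1784] box x,y -0.0094 -0.0228 F [-0.2  0.8 -0.2] w 0.0402
time: 6.82
eef_pos: [0.5273, 0.0214, 0.3339]
tool_rot: [0.029, 1.0, 0.0, 0.001]
contact_force: [-1.4, -0.3, 6.5]
grip_width: 0.0145
t 6.8167 grasp [0.5275 0.0215 0.1789] box x,y -0.0092 -0.0227 F [-1.4 -0.3  6.5] w 0.0145Traceback (most recent call last):
  File "<stdin>", line 6, in <module>
  File "h.py", line 18, in blob
    n,_,st,ce=cv2.connectedComponentsWithStats(k);i=1+np.argmax(st[1:,4]);return ce[i],st[i]
                                                      ~~~~~~~~~^^^^^^^^^^
    return _wrapfunc(a, 'argmax', axis=axis, out=out, **kwds)
    return bound(*args, **kwds)
ValueError: attempt to get argmax of an empty sequence
```

View pics/g3.png

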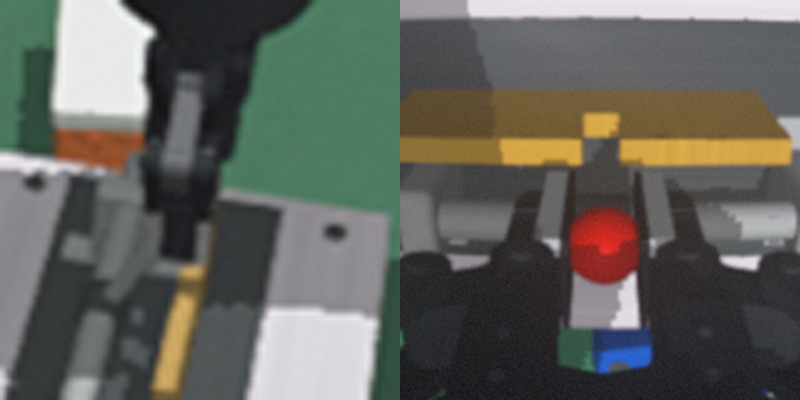

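The pinch gives the same 14.5 mm width as before even at a different height, so that is the gripper's normal reading on this ball. The ball is centred between the pads at wrist pixel ~(322,272). I'll swing in small steps and watch both force and ball pixel for slip.

```bash
cat > k.py <<'E'
from st import *
show();w=arm.snapshot("wrist")
c,st=blob(w,(0,120,40),(6,255,255),(295,200,350,320)); print("ball px",c.round(1),st[2:])
h=cv2.cvtColor(w["color"],cv2.COLOR_RGB2HSV)
E
python3 k.py; python3 -m creep '[[0,0,-0.6,0,0,0],[1.3,0,0,0,0,0],[2.6,0,0.6,0,0,0],[3.9,0,1.3,0,0,0],[5.2,0,2,0,0,0],[5.2,0,2,0,0,0]]'>/dev/null; python3 k.py
```

```text
t 6.9167 grasp [0.5274 0.0215 0.1789] box x,y -0.0093 -0.0227 F [-2.5 -0.4  6.7] w 0.0147
ball px [321.8 271.3] [  36   39 1104]
t 7.4667 grasp [0.522  0.0218 0.1762] box x,y -0.0147 -0.0227 F [-1.  -0.4  3.9] w 0.015
ball px [321.8 271.8] [  36   39 1137]
```

```bash
python3 -m creep '[[1.4,0,0.4,0,0,0],[2.8,0,1.2,0,0,0],[4.2,0,2.1,0,0,0],[5.5,0,3.0,0,0,0],[6.8,0,4,0,0,0],[8.1,0,5,0,0,0],[8.1,0,5,0,0,0]]'>/dev/null; python3 k.py
```

```text
t 8.1 grasp [0.5135 0.0223 0.1707] box x,y -0.0232 -0.0227 F [1.7 0.3 2.8] w 0.0147
ball px [321.8 273. ] [  36   39 1153]
```

```bash
python3 -m creep '[[1.5,0,1.2,0,0,0],[3,0,2.4,0,0,0],[4.4,0,3.6,0,0,0],[5.8,0,4.8,0,0,0],[7.1,0,6.1,0,0,0],[8.4,0,7.4,0,0,0],[8.4,0,7.4,0,0,0]]'>/dev/null; python3 k.py
```

```text
t 8.7333 grasp [0.5023 0.023  0.1627] box x,y -0.0345 -0.0227 F [-11.3   1.1  10.9] w 0.015
ball px [321.8 291.2] [  35   39 1075]
```

The ball pixel jumped 18 rows (~8 mm) with 16 N mostly radial, so the ball stopped following the tool. I'll work out where it actually is before going on: wrist ray onto the plane of the handle's swing, plus a picture.

```bash
cat > kk.py <<'E'
from st import *
def ball(w,yb):
    c,st=blob(w,(0,120,40),(6,255,255),(290,190,355,340))
    p,d=fray(w,*c); q=p[:2]-O
    P=np.array([q@X,q@Y,p[2]]);D=np.array([d[:2]@X,d[:2]@Y,d[2]])
    # ray vs circle r=75 about (0.0205,.114) in box x,z
    a=D[0]**2+D[2]**2;e=P-np.array([.0205,0,.114]);b=e[0]*D[0]+e[2]*D[2];cc=e[0]**2+e[2]**2-.075**2
    disc=b*b-a*cc; t=(-b-np.sqrt(max(disc,0)))/a;t2=(-b+np.sqrt(max(disc,0)))/a
    print("px",c.round(1),st[2:],"disc",disc>0)
    for T in(t,t2):
        k=P+T*D;print(" ball box",k.round(4),"theta",np.arctan2(.0205-k[0],k[2]-.114).round(3))
if __name__=="__main__":
    show();w=arm.snapshot("wrist");ball(w,0)
    s=arm.snapshot("side")
    a=cv2.resize(s["color"][150:230,330:410,::-1],(400,400),interpolation=cv2.INTER_CUBIC)
    b=cv2.resize(w["color"][150:350,220:420,::-1],(400,400),interpolation=cv2.INTER_CUBIC)
    cv2.imwrite("pics/g4.png",np.hstack([a,b]))
E
python3 kk.py
python3 - <<'E'
from kk import *
ball(dict(np.load("pics/W2.npz")),0)
E
```

```text
t 8.7833 grasp [0.5021 0.023  0.1628] box x,y -0.0347 -0.0226 F [-10.9   1.6  12.1] w 0.0148
px [321.8 291.9] [  35   39 1087] disc True
 ball box [-0.0276 -0.0226  0.1715] theta 0.697
 ball box [ 0.0548 -0.0226  0.0473] theta -2.666
px [321.9 254.8] [ 25  25 482] disc True
 ball box [-0.0098 -0.0228  0.1826] theta 0.416
 ball box [ 0.0595 -0.0225  0.0499] theta -2.595
```

View pics/g4.png

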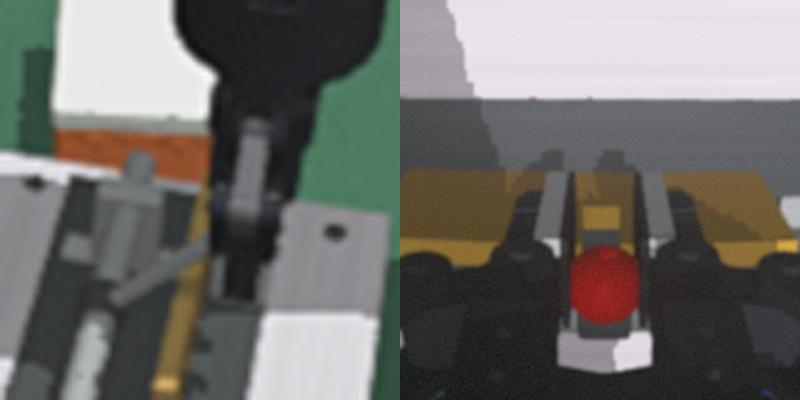

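The ball now sits ~7 mm +x and ~9 mm above the grasp point, with the handle at ~0.72 rad. The stem is still clear of the gate, so this was a slip in the pinch, not gate contact. The bolt is laterally in place, so a gentler way is to push the knob down from above with shut fingertips, where vertical force reads the contact directly. First I'll compare stem and notch columns more finely using the saved view.

Run:
```python
from st import *
g=cv2.imread("pics/g3.png")[:,400:]; h=cv2.cvtColor(g,cv2.COLOR_BGR2HSV)
m=cv2.inRange(h,(8,110,60),(30,255,255))
for r in(142,146,150,154,158):
    c=np.where(m[r,120:290]==0)[0]+120; print(r,c.min(),c.max(),(c.min()+c.max())/2/2+220, g[r,160:225:8,2])
red=cv2.inRange(h,(0,120,40),(6,255,255));M=cv2.moments(red);print("ball col",M["m10"]/M["m00"]/2+220)
w=dict(np.load("pics/W2.npz")); print("cx",w["cx"],w["cy"],w["fx"])
h=cv2.cvtColor(w["color"],cv2.COLOR_RGB2HSV);m=cv2.inRange(h,(8,110,60),(30,255,255))
for r in range(216,230,2):
    row=np.where(m[r,230:395])[0]+230; gaps=[(a,b) for a,b in zip(row,row[1:]) if b-a>2]; print(r,row.min() if len(row) else None,row.max() if len(row) else None,gaps)
def box(u,v,z):
    c,d=fray(w,u,v);p=c+d*(z-c[2])/d[2];q=p[:2]-O;return np.round([q@X,q@Y],4)
for u in(313,327): print(box(u,223,.134))
```

```text
142 183 217 320.0 [215 214 216 103  89  83  67  78 209]
146 183 218 320.25 [217 216 219 109  93  86  71  79 213]
150 183 218 320.25 [215 214 217 106  92  75  72  83 213]
154 183 218 320.25 [215 216 217 108  85  70  76  88 213]
158 183 218 320.25 [200 209 217 110  86  74  71  85 198]
ball col 321.89570277529094
cx 321.8548260395883 196.30348333502326 309.70691628693146
216 238 387 [(np.int64(244), np.int64(247)), (np.int64(269), np.int64(273))]
218 235 389 [(np.int64(313), np.int64(321)), (np.int64(324), np.int64(328))]
220 234 390 [(np.int64(313), np.int64(328))]
222 234 391 [(np.int64(313), np.int64(328))]
224 234 391 [(np.int64(313), np.int64(328))]
226 235 391 [(np.int64(313), np.int64(328))]
228 281 390 [(np.int64(313), np.int64(329)), (np.int64(335), np.int64(340))]
[-0.0132 -0.0298]
[-0.0132 -0.0186]
```

Three estimates agree that the notch centre is ~1.0 mm toward -y from the stem. I'll shift the still-pinched ball by that much, then release, rise, and shut the fingers above it.

```bash
python3 -m creep '[[0,-0.4,0,0,0,0],[0,-0.8,0,0,0,0],[0,-1.2,0,0,0,0],[0,-1.2,0,0,0,0]]' >/dev/null; python3 k.py; python3 -m creep '[[0,0,0,0,0,0],[0,0,0,0,0,0],[0,0,-10,0,0,0],[0,0,-30,0,0,0],[0,0,-50,0,0,0],[0,0,-50,0,0,0],[0,0,-50,0,0,0]]' 40;  python3 - <<'E'
from st import *
o,M,g=show();W=arm.snapshot("wrist");S=arm.snapshot("side")
b=[blob(S,(0,120,40),(6,255,255),(358,180,385,205)),blob(W,(0,120,40),(6,255,255),(300,220,345,290))];print(b)
k,e=tri(ray(S,*b[0][0]),fray(W,*b[1][0]));r=k[:2]-O;print(k,e,"box",r@X,r@Y,"tool mm to ball",(1000*M.T@(k-g)).round(1))
h=cv2.cvtColor(W["color"],cv2.COLOR_RGB2HSV);m=cv2.inRange(h,(8,110,40),(30,255,255))
np.savez("pics/W5.npz",**W)
for r in range(170,260,4):
    row=np.where(m[r,230:410])[0]+230; print(r,[(int(a),int(b)) for a,b in zip(row,row[1:]) if b-a>4],end=";")
E
```

```text
t 9.2167 grasp [0.5021 0.0221 0.1629] box x,y -0.0346 -0.0235 F [-11.    2.2  12.1] w 0.0147
ball px [322.1 292.2] [  36   39 1078]
time: 9.85
eef_pos: [0.5058, 0.0214, 0.3698]
tool_rot: [0.029, 1.0, 0.0, 0.001]
contact_force: [-0.7, -0.9, -0.6]
grip_width: 0.0399
t 9.85 grasp [0.5062 0.0214 0.2148] box x,y -0.0305 -0.024 F [-0.7 -0.9 -0.6] w 0.0399
[(array([375.86842105, 196.34210526]), array([372, 194,   9,   6,  38], dtype=int32)), (array([322.91703057, 237.286754  ]), array([308, 223,  30,  29, 687], dtype=int32))]
[0.51026191 0.02248712 0.16644447] 0.0016507161433345575 box -0.02647675636851962 -0.022674591430942134 tool mm to ball [-3.9  1.3 48.4]
170 [];174 [];178 [];182 [];186 [];190 [];194 [];198 [];202 [];206 [];210 [(259, 264)];214 [];218 [];222 [];226 [(312, 334)];230 [(309, 336)];234 [(308, 338)];238 [(266, 282), (308, 338), (363, 378)];242 [];246 [];250 [];254 [];258 [];
```

```bash
python3 -m creep '[[0,0.5,0,0,0,0],[0,0.5,0,0,0,0],[0,0.5,0,0,0,0],[0,0.5,0,0,0,0],[0,0.5,4,0,0,0],[0,0.5,8,0,0,0],[0,0.5,12,0,0,0],[0,0.5,14,0,0,0],[0,0.5,14,0,0,0]]' 0; python3 st.py|head -1;  python3 -m creep '[[0,0,1,0,0,0],[0,0,2,0,0,0],[0,0,3,0,0,0],[0,0,4,0,0,0],[0,0,4,0,0,0]]'; python3 -m creep '[[0.5,0,1,0,0,0],[1,0,2,0,0,0],[1.5,0,3,0,0,0],[2,0,4,0,0,0],[2,0,4,0,0,0]]';python3 st.py|head -1
```

```text
time: 10.7
eef_pos: [0.5053, 0.022, 0.3538]
tool_rot: [0.029, 1.0, -0.0, -0.001]
contact_force: [-0.7, 0.1, -0.4]
grip_width: -0.0003
t 10.7 grasp [0.5051 0.022  0.1989] box x,y -0.0316 -0.0235 F [-0.7  0.1 -0.4] w -0.0003
time: 11.12
eef_pos: [0.5044, 0.022, 0.351]
tool_rot: [0.029, 1.0, 0.0, -0.002]
contact_force: [-1.4, -0.5, 1.9]
grip_width: 0.0
time: 11.53
eef_pos: [0.5034, 0.0221, 0.3465]
tool_rot: [0.029, 1.0, 0.0, -0.0]
contact_force: [-1.0, -0.4, 1.5]
grip_width: 0.0001
t 11.5333 grasp [0.5034 0.0221 0.1915] box x,y -0.0333 -0.0234 F [-1.  -0.4  1.5] w 0.0001
```

Contact at about 1.5 N with the handle following freely. Creeping down through where the gate edge would stop it.

```bash
for i in 1; do python3 -m creep '[[0.4,0,0.5,0,0,0],[0.8,0,1,0,0,0],[0.8,0,1,0,0,0]]'|grep -E "eef|force";  python3 -m creep '[[0.4,0,0.5,0,0,0],[0.8,0,1,0,0,0],[0.8,0,1,0,0,0]]'|grep -E "eef|force"; python3 -m creep '[[0.4,0,0.5,0,0,0],[0.7,0,1,0,0,0],[0.7,0,1,0,0,0]]'|grep -E "eef|force"; done; python3 st.py|head -1
```

```text
eef_pos: [0.5027, 0.0222, 0.3454]
contact_force: [-1.7, 1.0, 2.2]
eef_pos: [0.5019, 0.0222, 0.3444]
contact_force: [-1.2, 0.4, 1.2]
eef_pos: [0.5012, 0.0223, 0.3435]
contact_force: [-1.6, 0.3, 1.6]
t 12.2833 grasp [0.5012 0.0223 0.1885] box x,y -0.0355 -0.0234 F [-1.6  0.3  1.6] w 0.0002
```

```bash
python3 -m creep '[[0.3,0,0.5,0,0,0],[0.7,0,1,0,0,0],[0.7,0,1,0,0,0]]'|grep -E "eef|force";  python3 -m creep '[[0.3,0,0.5,0,0,0],[0.6,0,1,0,0,0],[0.6,0,1,0,0,0]]'|grep -E "eef|force"
```

```text
eef_pos: [0.5005, 0.0223, 0.3425]
contact_force: [-0.7, -0.1, 0.6]
eef_pos: [0.4999, 0.0223, 0.3415]
contact_force: [-0.7, 0.2, 1.3]
```

```bash
python3 -m creep '[[0.3,0,0.5,0,0,0],[0.6,0,1,0,0,0],[0.6,0,1,0,0,0]]'|grep -E "eef|force"
```

```text
eef_pos: [0.4993, 0.0224, 0.3405]
contact_force: [-0.8, 0.0, 1.4]
```

```bash
python3 -m creep '[[0.3,0,0.5,0,0,0],[0.6,0,1,0,0,0],[0.6,0,1,0,0,0]]'|grep -E "eef|force"; python3 -m creep '[[0.3,0,0.5,0,0,0],[0.6,0,1,0,0,0],[0.6,0,1,0,0,0]]'|grep -E "eef|force"
```

```text
eef_pos: [0.4987, 0.0224, 0.3394]
contact_force: [-1.8, -0.0, 1.2]
eef_pos: [0.4981, 0.0224, 0.3385]
contact_force: [-0.8, 0.1, 0.4]
```

```bash
python3 -m creep '[[0.3,0,0.5,0,0,0],[0.6,0,1,0,0,0],[0.6,0,1,0,0,0]]'|grep -E "eef|force"; python3 -m creep '[[0.3,0,0.5,0,0,0],[0.6,0,1,0,0,0],[0.6,0,1,0,0,0]]'|grep -E "eef|force"; python3 kk.py | head -4
```

```text
eef_pos: [0.4975, 0.0225, 0.3375]
contact_force: [-0.5, -0.5, 1.0]
eef_pos: [0.4969, 0.0225, 0.3365]
contact_force: [-0.9, -0.1, 0.6]
t 14.0333 grasp [0.4969 0.0225 0.1815] box x,y -0.0399 -0.0234 F [-0.9 -0.1  0.6] w -0.0001
px [323.1 231.8] [ 32  20 223] disc True
 ball box [-0.0452 -0.0227  0.1503] theta 1.066
 ball box [ 0.0007 -0.0222  0.0417] theta 2.875
```

The handle is at ~1.0 rad, past the 0.9 stop, with only ~1 N: it has dropped into the notch. Continuing gently.

```bash
python3 -m creep '[[0.7,0,1,0,0,0],[1.4,0,2,0,0,0],[2.1,0,3,0,0,0],[2.8,0,4,0,0,0],[3.4,0,5,0,0,0],[4,0,6,0,0,0],[4,0,6,0,0,0]]'|grep -E "eef|force"; python3 -m creep '[[0.6,0,1,0,0,0],[1.2,0,2,0,0,0],[1.8,0,3,0,0,0],[2.4,0,4,0,0,0],[3,0,5,0,0,0],[3.6,0,6,0,0,0],[3.6,0,6,0,0,0]]'|grep -E "eef|force"
```

```text
eef_pos: [0.4928, 0.0227, 0.3304]
contact_force: [-0.2, 0.2, -0.3]
eef_pos: [0.4892, 0.0229, 0.3244]
contact_force: [0.4, 0.3, -0.2]
```

```bash
python3 -m creep '[[0.4,0,1,0,0,0],[0.8,0,2,0,0,0],[1.2,0,3,0,0,0],[1.6,0,4,0,0,0],[2,0,5,0,0,0],[2.4,0,6,0,0,0],[2.4,0,6,0,0,0]]'|grep -E "eef|force"; python3 -m creep '[[0.3,0,1,0,0,0],[0.6,0,2,0,0,0],[0.9,0,3,0,0,0],[1.2,0,4,0,0,0],[1.5,0,5,0,0,0],[1.8,0,6,0,0,0],[1.8,0,6,0,0,0]]'|grep -E "eef|force"
```

```text
eef_pos: [0.4868, 0.0231, 0.3184]
contact_force: [-0.2, -0.6, 0.1]
eef_pos: [0.4851, 0.0232, 0.3124]
contact_force: [-0.2, -0.4, 0.3]
```

```bash
python3 -m creep '[[0.2,0,1,0,0,0],[0.4,0,2,0,0,0],[0.6,0,3,0,0,0],[0.8,0,4,0,0,0],[1,0,5,0,0,0],[1,0,6,0,0,0],[1,0,6,0,0,0]]'|grep -E "eef|force"; python3 -m creep '[[0,0,1,0,0,0],[0,0,2,0,0,0],[0,0,3,0,0,0],[0,0,4,0,0,0],[0,0,5,0,0,0],[0,0,5,0,0,0]]'|grep -E "eef|force"; python3 kk.py
python3 - <<'E'
import cv2;print(cv2.imread("pics/g4.png").shape)
E
```

```text
eef_pos: [0.4841, 0.0232, 0.3064]
contact_force: [-0.8, 0.8, 0.0]
eef_pos: [0.4841, 0.0232, 0.3014]
contact_force: [-0.4, 0.0, 0.6]
t 17.55 grasp [0.4841 0.0232 0.1464] box x,y -0.0527 -0.0234 F [-0.4  0.   0.6] w -0.0001
px [317.3 233. ] [2 3 3] disc True
 ball box [-0.0543 -0.0259  0.1082] theta 1.648
 ball box [-0.0354 -0.0266  0.064 ] theta 2.301
(400, 800, 3)
```

View pics/g4.png

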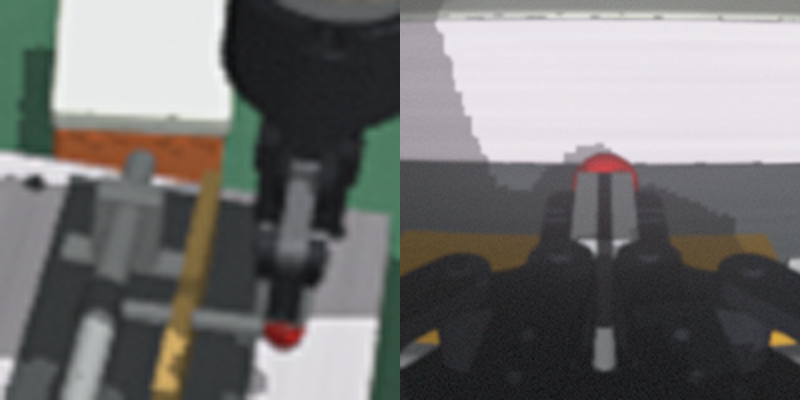

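The side view shows the stem through the gate and nearly level, with the tips on top of the ball. Now the last few mm, until force shows the notch floor.

```bash
for k in a; do python3 -m creep '[[0,0,1,0,0,0],[0,0,2,0,0,0],[0,0,3,0,0,0],[0,0,3,0,0,0]]'|grep -E "eef|force"; python3 -m creep '[[0,0,0.5,0,0,0],[0,0,1,0,0,0],[0,0,1,0,0,0]]'|grep -E "eef|force"; done
```

```text
eef_pos: [0.4841, 0.0232, 0.2984]
contact_force: [-1.0, 0.3, 0.2]
eef_pos: [0.4842, 0.0232, 0.2975]
contact_force: [-1.3, 0.1, 0.8]
```

```bash
python3 -m creep '[[0,0,0.5,0,0,0],[0,0,1,0,0,0],[0,0,1,0,0,0]]'|grep -E "eef|force"
```

```text
eef_pos: [0.4842, 0.0232, 0.2965]
contact_force: [0.4, 0.2, 0.3]
```

```bash
python3 -m creep '[[0,0,0.5,0,0,0],[0,0,0.5,0,0,0],[0,0,0.5,0,0,0]]'|grep -E "eef|force"; python3 -m creep '[[0,0,0.5,0,0,0],[0,0,0.5,0,0,0],[0,0,0.5,0,0,0]]'|grep -E "eef|force"
```

```text
eef_pos: [0.4842, 0.0232, 0.2961]
contact_force: [-1.2, 0.7, 0.5]
eef_pos: [0.4842, 0.0232, 0.2957]
contact_force: [-0.0, 0.4, 2.3]
```

```bash
python3 -m creep '[[0,0,0.5,0,0,0],[0,0,0.5,0,0,0],[0,0,0.5,0,0,0]]'|grep -E "eef|force"
```

```text
eef_pos: [0.4841, 0.0232, 0.2952]
contact_force: [-1.2, -1.5, 4.8]
```

```bash
python3 -m creep '[[0,0,0.5,0,0,0],[0,0,0.5,0,0,0],[0,0,0.5,0,0,0]]'|grep -E "eef|force"; python3 -m creep '[[0,0,-3,0,0,0],[0,0,-20,0,0,0],[0,0,-55,0,0,0],[0,0,-90,0,0,0],[20,0,-125,0,0,0],[50,0,-150,0,0,0],[90,0,-150,0,0,0],[130,0,-150,0,0,0],[130,0,-150,0,0,0],[130,0,-150,0,0,0]]'
python3 - <<'E'
from st import *
show();T=arm.snapshot("top");S=arm.snapshot("side")
a=cv2.resize(T["color"][190:290,250:390,::-1],(420,300));b=cv2.resize(S["color"][150:290,280:420,::-1],(370,370))
c=np.zeros((370,790,3),'uint8');c[:300,:420]=a;c[:,420:]=b;cv2.imwrite("pics/f.png",c)
try:
    kt=blob(T,(0,120,60),(6,255,255),(315,225,345,275));ks=blob(S,(0,120,60),(6,255,255),(360,190,400,225))
    k,e=tri(ray(T,*kt[0]),ray(S,*ks[0]));r=k[:2]-O;print(k,e,r@X,r@Y)
except Exception as x: print(x)
E
```

```text
eef_pos: [0.4841, 0.0232, 0.2949]
contact_force: [-2.5, 0.0, 6.3]
time: 20.32
eef_pos: [0.3528, 0.0306, 0.4451]
tool_rot: [0.028, 1.0, 0.001, 0.001]
contact_force: [0.3, -0.3, -0.5]
grip_width: -0.0001
t 20.3167 grasp [0.3531 0.0308 0.2901] box x,y -0.1839 -0.0235 F [ 0.3 -0.3 -0.5] w -0.0001
[0.48268466 0.02553643 0.11371996] 0.0001403527565206251 -0.05418380373369604 -0.02121778659724917
```

View pics/f.png

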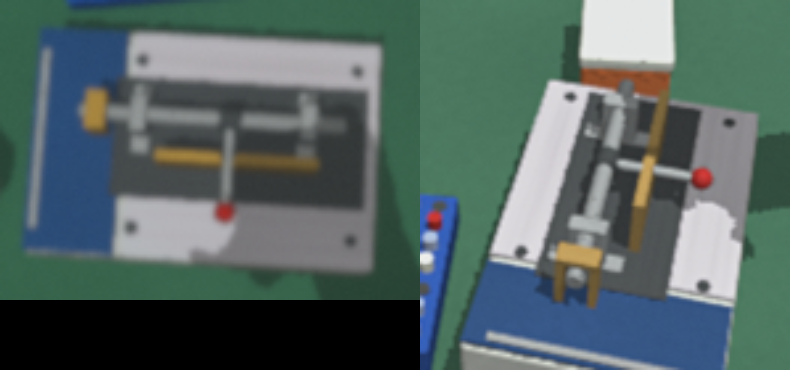

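The bolt end is through the staple. The stem lies level through the gate, with the knob at z ≈ 0.1137 (the bolt axis is 0.114), and the gripper is clear. Handing in.

```bash
python3 -c "
from rig import arm
print(arm.job_done())"
```

```text
the job is handed in; nothing more can be done
None
```

The box is locked and the job is handed in: the bolt is in the staple and the handle lies level on the floor of the gate's notch. It took about 20 s of the 64 s.

- **How it was done:** I pinched the knob and slid the bolt about 24 mm into the staple. I then lined the stem up with the notch, seen in the wrist camera, with a 1 mm correction. Finally I pushed the knob down with shut fingertips.
- **Gate contact:** in that push the handle passed the gate's edge (about 0.9 rad) at 1–2 N. It reached the notch floor at about 5 N, with a last press of 6.3 N to confirm.
- **Last checks:** the knob is at z = 113.7 mm, against 114 mm for the bolt's axis, so the handle is level. The final pictures show the bolt's end through the staple and the stem through the gate. The gripper was well clear, and the residual force was under 1 N.
- **What went wrong:** the pinch slipped off the ball twice during the swing, before the handle reached the gate. The wrist force read about 16 N at the second slip, mostly radial. By my estimate the stem was still about 8 mm above the gate then, so I don't think the gate was loaded.
- **A small disagreement:** the last top-and-side measurement put the knob at box y = -21.2 mm, while the fingertips and wrist camera gave about -23.4 mm. That is within the 2 mm camera calibration, and the handle dropped in freely.

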